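# Back off the mould press and bolt its pawl

### The job

The plaster mould in the bench press has set: throw the pawl right over so that it rests back off the ratchet wheel, then wind the wheel backwards (anticlockwise seen from above) by at least a third of a turn, to raise the platen off the mould. Then swing the pawl down again so that it drops fully into a gap between the teeth (feel the wheel round a little, backwards, until the pawl catches), and slide the bolt across over the pawl, fully home in its keeper. Leave the things lying on the bench around the press where they are.

Things in the scene. Friction and masses are not known exactly. Their poses are not given: they have to be found in the camera images.
- press: fixed bench press, steel frame 230 x 240 mm with a flat deck 150 mm above the bench; a white plaster mould stands inside, under the platen. Origin: on the bench, under the axis of the ratchet wheel; z up. The pawl stands on the +y side of the wheel; the bolt slides along +x. 'Press frame' below means this frame.
- wheel (a joint): angle of the ratchet wheel about its upright axis, rad; grows as it turns backwards (anticlockwise from above), starts in 0 to 0.35, stops at 3.3; each rad raises the platen 5 mm. Takes about 0.2 N m; stays where it is left. Once the pawl is down in a gap, an upright tooth face meets it and blocks backward turning. At which angles the gaps stand is not told: it must be seen or felt.
- wheel_handle (a point): centre of the bar handle on the wheel's hub: bar 90 mm long, 14 wide, 22 tall; this point is on the wheel's axis, 212 mm above the bench, half-way up the bar. Its x axis runs along the bar and turns with it. The hub below is 32 mm across. Wheel: 156 mm across, 16 saw teeth (22.5 degrees apart, 10 mm high, tips 176 mm above the bench) on its upper face at 56 to 78 mm radius.
- pawl (a joint): angle of the pawl about its level pivot, rad: 0 with its nose at the bottom of a gap, up to 0.18 resting on a tooth, 1.92 thrown right over against its stop. No spring: by its weight (0.12 kg) it falls to the wheel below about 1.3 and back to its stop above about 1.6. Its bar is 16 mm wide, 10 mm thick and reaches 64 mm from the pivot; the nose hangs 16 mm below the pivot.
- pawl_ball (a point): centre of the 18 mm black ball on the pawl, on an 8 mm stem that rises from the bar; it is 35 mm above and 50 mm from the pivot towards the wheel with the pawl down. It moves on a circle of 61 mm radius about the pivot: in the press frame at x 0, y 75, z 217 mm with the pawl down, at about y 175, z 217 thrown over, rising to 243 mm in between.
- pawl_pivot (a point): centre of the pawl's level pivot, whose axis runs along the press frame's x; fixed at x 0, y 125, z 182 mm in the press frame.
- bolt (a joint): travel of the bolt along the press frame's +x, m: 0 withdrawn, 0.040 fully home with its end in the keeper; starts in 0 to 0.008. Stiff by 1.5 N; stays where it is left. It passes 1.5 mm above the pawl's bar when the pawl is fully down; a pawl resting higher on a tooth blocks it.
- bolt_ball (a point): centre of the 18 mm black ball on the bolt, on a stem 8 mm thick that rises from the 10 mm square rod; at y 98, z 231 mm in the press frame and at x -105 mm (withdrawn) to -65 mm (home). Guides 204 mm high stand on either side of its travel, at x -40 and x -121 mm.
- pot_mid (a point): a small grey clay pot, 90 mm across and 85 mm tall, on the bench; point half-way up. Bystander.
- rib_mid (a point): a flat wooden rib, 180 x 30 x 8 mm, lying on the bench; its centre. Bystander.
- jar_mid (a point): a small white lidded glaze jar, 60 mm across and 80 mm tall, on the bench; point half-way up. Bystander.

How it is judged:
By the outcome, as a careful person would: the job done as asked, in the order asked, and still so for the second after the job is handed in, with the robot touching nothing.
It also fails if it takes over 70 s, if anything falls off the work surface, if the arm or the gripper's body presses on something with over 40 N, if the wrist force passes 120 N, or if a joint passes its speed limit or range.

### The arm

A 6-joint arm with a two-finger parallel gripper is mounted at the origin on the work surface. World frame = base frame: x ahead of the robot, y to its left, z up, the work surface at z = 0. Lengths are in m, angles in degrees, forces in N, time in s.
With the tool pointing down it reaches from about 0.25 to 0.725 m from the base axis. Payload 9.7 kg.
Tool frame: the origin (TCP) lies midway between the tips of the shut fingers; the grasp point (between the pads) lies 19 mm behind it; z points along the fingers, x is the direction in which the jaws open and shut, and the axes are right-handed (so a half turn about z gives the same grasp; the last joint's range is limited). The gripper opens to 85 mm and grips with 20 to 120 N. Pads are 22 mm wide; open, the fingers measure 114 mm over their backs; the gripper's body (76 mm by 85 mm) begins 54 mm behind the grasp point. The pads swing forward as they close: fully open they stand 13 mm farther back than shut.
Start: joints at [66.177, 4.979, 10.078, 95.1, 0, 90], TCP at [0.222, 0.503, 0.231] pointing down, gripper open.
Joint ranges: [-179.16, 179.16], [-48.56, 103.87], [-65.8, 70.77], [-126.05, 130.52], [-82.76, 87.17], [-180, 180]. Speed limits (degrees/s): [127.2, 127.2, 147.25, 180, 180, 180].

### API

Orientations are given as [roll, pitch, yaw] about the fixed x, y, z axes, in that order (R = Rz(yaw) Ry(pitch) Rx(roll)).
In Python, from workcell import sensors, camera, get_calibration, bot, recognise, place_of gives the robot as it stands. The module is installed in compiled form; this text tells all that it offers.
- The arm moves only by the tool send_rows, never from a script. Its argument "plan" is a list of rows, each a list of 3 entries, a list of its own where there are three numbers: the shift along the tool's x, y, z normalised to -1 to 1, where 1 is 0.3 m, then the turn, a rotation vector about the tool's x, y, z normalised to -1 to 1, where 1 is pi rad, then the closure, from -1 (fully open) to 1 (shut). In form: [[[x, y, z], [rx, ry, rz], claw], ...]. A call has 1 to 10 rows; each row is the pose to reach, as a shift and turn from the pose commanded when the call began, along the tool's axes at that moment, turning the shorter way round; what a row does not reach only later rows make up. A row lasts 1/10 s, in which the tool goes at most 50 mm and 8.59 degrees, less where a joint would pass 70% of its speed; a pose out of reach is approached as far as the arm can. A call with a number of a shift or a turn outside -1 to 1 is refused whole. A call with a gripper value outside its range is refused whole. The fingers move at their own pace and stop on an object; "force" is the grip in N (left out, the last holds). Time passes only in rows, so rows that repeat a pose let the fingers close. It gives the time, the measured TCP pose, the force and the opening at its end, in the units of the state.
- sensors.get_obs(): the state, without advancing time (a new reading comes with each control period).
- camera(name): name is "side" or "top" or "wrist"; returns the picture (420x560x3 uint8, blue, green, red); there is no depth.
- get_calibration(name): a dict with "fx", "fy", "cx", "cy" (pixels), "R" (3x3) and "t" (3): a world point X has camera coordinates R X + t. Camera axes: x right, y down, z forward; pixel columns grow to the right and rows downward; lengths in m; the calibration is good to about 2 mm. A picture is of the moment at which its call begins: read the wrist's pose just before it. get_calibration takes no time and is no camera call; for the wrist camera it gives the pose at the moment of the call.
- bot.job_done(): hands the job in, once; it reports no verdict.
Trained networks look in the newest picture that a camera, given by its name, has taken for a name from the list of things; names that differ only in an ending like _2 or _b are one class to them, and where a whole thing is asked for, a point or a joint stands for the part that bears it (a point fixed in the world has none). Each returns a list of dicts, best first, with "p" (0 to 1); they miss things now and then, are a little off and sometimes report something else, mostly with a low value. They report only what shows in the picture. A call takes as long as a camera call.
- recognise(label, camera): "point" ([column, row] in pixels, amid what is visible of it).
- place_of(label, camera): "point" ([column, row] in pixels: a listed point, or the origin of a listed thing).
The state is a dict: "time": time; "q": joint angles; "qd": joint speeds; "joint_efforts": joint torques, N m; "ee_pos": TCP position; "tcp_rot": TCP orientation; "wrist_force": force on the tool from outside, world axes, zero at the start; "torque": the same for the moment, N m; "opening": finger opening in m.
Only numpy, scipy, OpenCV 4.12 (cv2) and the standard library are available. Lean on these libraries where they do the work, as an engineer would, in place of code of your own. Each camera call takes 0.05 s, during which the arm holds its last target. There are 200 camera calls.

## Working session

There is one attempt and no reset: what is moved stays moved. The work goes in short steps, Python scripts to look and compute and a tool call to move; the robot and the scene stay as the last step left them, time stands still between calls to the robot, and variables do not carry over. Pictures are saved under pics/ and viewed, on a budget of 10 in all, crops included, one or two more only if the job needs it, and the job is handed in when it is done.

Besides the shell and the picture viewer there is one more tool, called after "Emit:" by a JSON object that holds its "api" and its "payload", one argument or row to a line. send_rows: Moves the arm, as the interface text tells. Scaled input: -1 to 1 covers 0.3 m each way for a shift and pi rad each way for a turn. Its arguments: {"type":"object","properties":{"plan":{"type":"array"},"force":{"type":"number"}},"required":["plan"]}

```bash
mkdir -p pics; cat > h.py <<'E'
import numpy as np, cv2
from scipy.spatial.transform import Rotation as Rn
from workcell import sensors, camera, get_calibration, bot, recognise, place_of
def ray(c,px):
    k=get_calibration(c); R=np.array(k["R"]);t=np.array(k["t"])
    d=R.T@np.array([(px[0]-k["cx"])/k["fx"],(px[1]-k["cy"])/k["fy"],1]); return -R.T@t,d
def atz(c,px,z):
    o,d=ray(c,px); return o+d*(z-o[2])/d[2]
def proj(c,X):
    k=get_calibration(c); p=np.array(k["R"])@np.array(X)+np.array(k["t"]); return [k["fx"]*p[0]/p[2]+k["cx"],k["fy"]*p[1]/p[2]+k["cy"]]
def obs():
    o=sensors.get_obs(); print("t",o["time"],"pos",np.round(o["ee_pos"],4),"rot",np.round(o["tcp_rot"],2),"F",np.round(o["wrist_force"],1),"op",o["opening"]); return o
E
python3 - <<'E'
from h import *
obs()
for c in("top","side"):
    im=camera(c); cv2.imwrite(f"pics/{c}0.png",im)
    for l,z in(("press",0),("wheel_handle",.212),("pawl_ball",.217),("pawl_pivot",.182),("bolt_ball",.231),("pot_mid",.0425),("rib_mid",.004),("jar_mid",.04)):
        r=place_of(l,c)
        for q in r[:2]: print(c,l,round(q["p"],2),np.round(q["point"],1),np.round(atz(c,q["point"],z),4))
a=cv2.imread("pics/top0.png");b=cv2.imread("pics/side0.png")
E
```

```text
t 0.0 pos [0.2221 0.5029 0.2306] rot [1.800e+02 8.000e-02 6.618e+01] F [-0.8 -0.7  0.2] op 0.08578199516810477
top wheel_handle 0.92 [277.2 198.6] [0.4981 0.0081 0.212 ]
top wheel_handle 0.73 [260.4 233.8] [0.3892 0.0567 0.212 ]
top pawl_ball 0.53 [255.1 199.1] [0.4944 0.0755 0.217 ]
top pawl_pivot 0.84 [241.9 205.3] [0.4773 0.1174 0.182 ]
top bolt_ball 0.63 [255.9 234.9] [0.385  0.0696 0.231 ]
top pot_mid 0.85 [145.1 248. ] [0.3368 0.4473 0.0425]
top rib_mid 0.83 [390.  232.5] [ 0.4108 -0.3841  0.004 ]
top jar_mid 0.67 [376.5 178.1] [ 0.5933 -0.3288  0.04  ]
side press 0.68 [286.9 245.7] [ 5.031e-01 -4.000e-04  0.000e+00]
side wheel_handle 0.74 [286.4 200.3] [ 0.4961 -0.0091  0.212 ]
side pawl_ball 0.7 [271.4 182. ] [0.4828 0.0787 0.217 ]
side pawl_pivot 0.66 [264.  184.3] [0.4714 0.1151 0.182 ]
side bolt_ball 0.7 [244.4 191.9] [0.3876 0.0517 0.231 ]
side pot_mid 0.87 [205.4 165.3] [0.3587 0.45   0.0425]
side rib_mid 0.58 [307.3 360.2] [ 0.3974 -0.3978  0.004 ]
side jar_mid 0.82 [358.9 306.8] [ 0.5892 -0.3204  0.04  ]
```

View pics/top0.png

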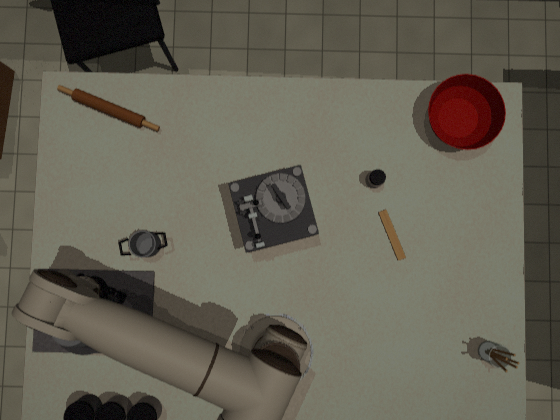

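View pics/side0.png

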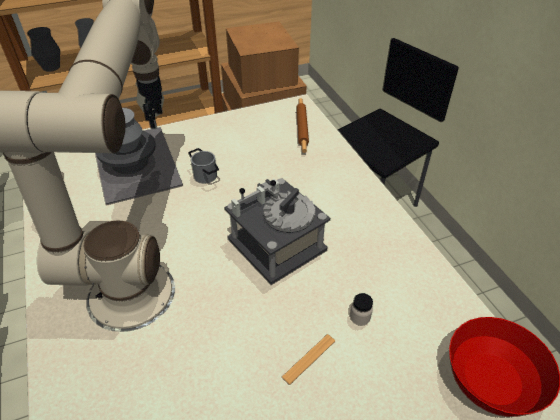

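The top view shows the press at about (275,205) px, with its +y side to the left and the bolt ball at (256,235). The side view agrees. Both put the wheel axis near (0.497, 0.0) and the press yaw near 12°. I'll go above it for a close look.

Emit:
{"api": "send_rows", "payload": {
  "plan": [
    [[0,0,-0.17],[0,0,0],-1],
    [[0,0,-0.34],[0,0,0],-1],
    [[-0.73,0.83,-0.6],[0,0,0.3],-1],
    [[-0.73,0.83,-0.6],[0,0,0.3],-1],
    [[-0.73,0.83,-0.6],[0,0,0.3],-1],
    [[-0.73,0.83,-0.6],[0,0,0.3],-1],
    [[-0.73,0.83,-0.6],[0,0,0.3],-1],
    [[-0.73,0.83,-0.6],[0,0,0.3],-1],
    [[-0.73,0.83,-0.6],[0,0,0.3],-1],
    [[-0.73,0.83,-0.6],[0,0,0.3],-1]
  ]
}}

```text
time: 1.9
ee_pos: [0.3628, 0.1988, 0.4129]
tcp_rot: [180.0, -0.2, 11.8]
wrist_force: [0.0, 0.6, 0.1]
opening: 0.0852
```

Emit:
{"api": "send_rows", "payload": {
  "plan": [
    [[0.17,0.61,0],[0,0,0],-1],
    [[0.17,0.61,0],[0,0,0],-1],
    [[0.17,0.61,0],[0,0,0],-1],
    [[0.17,0.61,0],[0,0,0],-1],
    [[0.17,0.61,0],[0,0,0],-1],
    [[0.17,0.61,0],[0,0,0],-1],
    [[0.17,0.61,0],[0,0,0],-1]
  ]
}}

```text
time: 2.6
ee_pos: [0.4497, 0.035, 0.4114]
tcp_rot: [-180.0, -0.0, 12.2]
wrist_force: [0.8, 0.5, -0.1]
opening: 0.0856
```

```bash
cat > look.py <<'E'
from h import *
import sys
o=obs(); im=camera("wrist"); cv2.imwrite(f"pics/{sys.argv[1]}.png",im)
for l,z in(("wheel_handle",.212),("pawl_ball",.217),("pawl_pivot",.182),("bolt_ball",.231)):
    for q in place_of(l,"wrist")[:2]: print(l,round(q["p"],2),np.round(q["point"],1),np.round(atz("wrist",q["point"],z),4))
E
python3 look.py w1
```

```text
t 2.6 pos [0.4497 0.035  0.4114] rot [-1.7998e+02 -1.0000e-02  1.2240e+01] F [ 0.8  0.5 -0.1] op 0.08558738075141022
wheel_handle 0.85 [317.5 224.4] [ 0.5063 -0.0057  0.212 ]
pawl_ball 0.61 [315.6 157.1] [0.4827 0.0741 0.217 ]
pawl_pivot 0.9 [311.  113.5] [0.4697 0.1189 0.182 ]
bolt_ball 0.71 [221.6 150. ] [0.3804 0.0613 0.231 ]
```

View pics/w1.png

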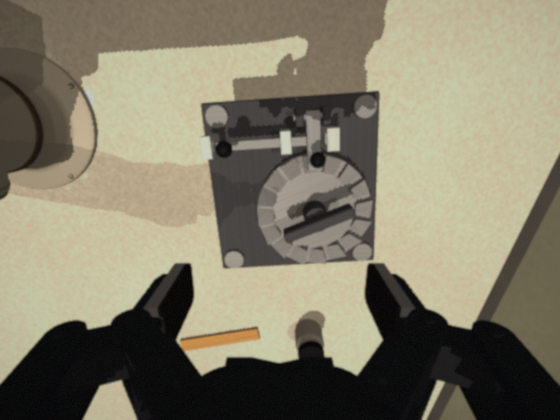

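The wrist view shows the bar handle running from (285,234) to (353,209), the pawl ball at (317,159) and the bolt ball at (224,149). The deck corners are at about (203,104), (379,93), (373,259) and (222,268).

```bash
cat > fit.py <<'E'
from h import *
from scipy.optimize import least_squares
# measured with wrist view
m=[((0,0,.221),(318.5,222)),((0,.075,.217),(317,158.5)),((0,.125,.182),(311,113.5))]
b=(223,149.5)
def X(p,v): 
    c,s=np.cos(p[2]),np.sin(p[2]); return [p[0]+c*v[0]-s*v[1],p[1]+s*v[0]+c*v[1],v[2]]
def f(p):
    r=[np.subtract(proj("wrist",X(p,v)),px) for v,px in m]
    r.append(np.subtract(proj("wrist",X(p,(p[3]-.105,.098,.231))),b))
    return np.ravel(r)
s=least_squares(f,[.5,0,.25,.004]); p=s.x
print("fit",np.round(p,4),"yaw",np.degrees(p[2]),np.round(s.fun,1))
a=atz("wrist",(285,234),.223);c=atz("wrist",(353,209),.223);d=c-a
print("bar len",np.linalg.norm(d),"dir deg",np.degrees(np.arctan2(d[1],d[0])))
q=[atz("wrist",u,.15) for u in((203,104),(379,93),(373,259),(222,268))]
for i in range(4): e=q[(i+1)%4]-q[i]; print("deck",np.round(q[i],3),np.linalg.norm(e),np.degrees(np.arctan2(e[1],e[0])))
for n,v in(("ball",(0,.075,.217)),("ball over",(0,.175,.217)),("boltball",(p[3]-.105,.098,.231))): print(n,np.round(X(p,v),4))
E
python3 fit.py
```

```text
fit [ 5.066e-01 -2.000e-04  3.048e-01  4.600e-03] yaw 17.4629391847686 [ 1.4  0.7 -0.8  1.  -0.5 -0.4 -0.1 -1.1]
bar len 0.08530642254396203 dir deg 34.01735119828422
deck [0.335 0.101 0.15 ] 0.22444066501999113 15.646953646861824
deck [0.551 0.162 0.15 ] 0.23426853501722633 -74.03677104520094
deck [ 0.616 -0.064  0.15 ] 0.22905991498519387 -163.8792534909747
deck [ 0.395 -0.127  0.15 ] 0.2361824079968896 104.8419483454829
ball [0.4841 0.0714 0.217 ]
ball over [0.4541 0.1668 0.217 ]
boltball [0.3815 0.0632 0.231 ]
```

Emit:
{"api": "send_rows", "payload": {
  "plan": [
    [[0.138,-0.096,0.15],[0,0,-0.021],0],
    [[0.138,-0.096,0.3],[0,0,-0.021],0],
    [[0.138,-0.096,0.437],[0,0,-0.021],0],
    [[0.138,-0.096,0.437],[0,0,-0.021],0],
    [[0.138,-0.096,0.437],[0,0,-0.021],0]
  ],
  "force": 20
}}

```text
time: 3.35
ee_pos: [0.4839, 0.0712, 0.2816]
tcp_rot: [180.0, -0.0, 16.0]
wrist_force: [0.2, -0.8, 2.0]
opening: 0.0426
```

```bash
python3 look.py w2; python3 -c "
from h import *
print(proj('wrist',[.484,.072,.217]))"
```

```text
t 3.35 pos [0.4839 0.0712 0.2816] rot [ 1.800e+02 -1.000e-02  1.599e+01] F [ 0.2 -0.8  2. ] op 0.042572009133929646
wheel_handle 0.88 [282.2 309.9] [ 0.5105 -0.0065  0.212 ]
pawl_ball 0.72 [281.1 221.9] [0.487  0.0719 0.217 ]
pawl_pivot 0.94 [282.2 154.3] [0.4756 0.1163 0.182 ]
bolt_ball 0.81 [131.1 206.5] [0.3831 0.0599 0.231 ]
[np.float64(277.6183639985658), np.float64(221.24192876903533)]
```

View pics/w2.png

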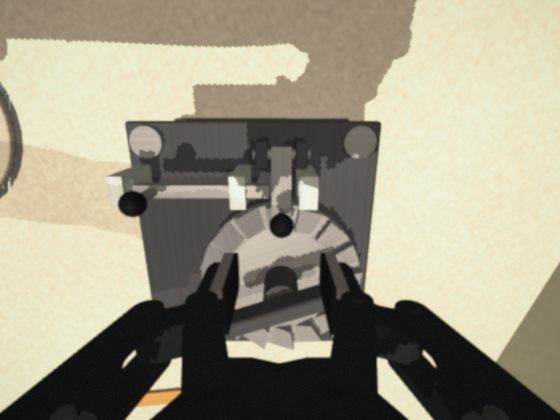

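Emit:
{"api": "send_rows", "payload": {
  "plan": [
    [[0.01,0.003,0.12],[0,0,0],0],
    [[0.01,0.003,0.245],[0,0,0],0],
    [[0.01,0.003,0.245],[0,0,0],0],
    [[0.01,0.003,0.245],[0,0,0],1],
    [[0.01,0.003,0.245],[0,0,0],1],
    [[0.01,0.003,0.245],[0,0,0],1],
    [[0.01,0.003,0.245],[0,0,0],1],
    [[0.01,0.003,0.245],[0,0,0],1]
  ],
  "force": 20
}}

```text
time: 4.4
ee_pos: [0.4864, 0.0702, 0.2094]
tcp_rot: [179.9, 0.1, 15.9]
wrist_force: [-12.3, -4.7, 3.2]
opening: 0.0159
```

Emit:
{"api": "send_rows", "payload": {
  "plan": [
    [[-0.005,-0.012,-0.015],[0,0,0],1],
    [[-0.005,-0.036,-0.039],[0,0,0],1],
    [[-0.005,-0.058,-0.054],[0,0,0],1],
    [[-0.005,-0.081,-0.068],[0,0,0],1],
    [[-0.005,-0.131,-0.084],[0,0,0],1],
    [[-0.005,-0.131,-0.084],[0,0,0],1]
  ]
}}

```text
time: 5.0
ee_pos: [0.4748, 0.1097, 0.2334]
tcp_rot: [-180.0, -0.0, 16.0]
wrist_force: [-4.9, -1.7, 0.5]
opening: 0.016
```

Emit:
{"api": "send_rows", "payload": {
  "plan": [
    [[-0.003,-0.053,-0.002],[0,0,0],1],
    [[-0.003,-0.105,0.01],[0,0,0],1],
    [[-0.003,-0.13,0.022],[0,0,0],1],
    [[-0.003,-0.152,0.034],[0,0,0],1],
    [[-0.003,-0.168,0.046],[0,0,0],1],
    [[-0.003,-0.18,0.057],[0,0,0],1],
    [[-0.003,-0.186,0.063],[0,0,0],1],
    [[-0.003,-0.186,0.063],[0,0,0],1]
  ]
}}

```text
time: 5.8
ee_pos: [0.4595, 0.1621, 0.213]
tcp_rot: [-180.0, -0.1, 16.0]
wrist_force: [3.0, 3.8, 3.4]
opening: 0.0162
```

Emit:
{"api": "send_rows", "payload": {
  "plan": [
    [[-0.003,0,0],[0,0,0],0.2],
    [[-0.003,0,0],[0,0,0],0.2],
    [[-0.003,0,0],[0,0,0],0.2],
    [[-0.003,0,-0.15],[0,0,0],0.2],
    [[0,0.15,-0.3],[0,0,0],0],
    [[0,0.3,-0.3],[0,0,0],0],
    [[0.05,0.35,-0.3],[0,0,0],0],
    [[0.05,0.35,-0.3],[0,0,0],0],
    [[0.05,0.35,-0.3],[0,0,0],0]
  ]
}}

```text
time: 6.7
ee_pos: [0.5023, 0.0644, 0.3025]
tcp_rot: [-180.0, 0.1, 15.9]
wrist_force: [-0.2, -0.5, -0.3]
opening: 0.0424
```

```bash
python3 look.py w3
```

```text
t 6.7 pos [0.5023 0.0644 0.3025] rot [-1.7999e+02  7.0000e-02  1.5870e+01] F [-0.2 -0.5 -0.3] op 0.042399565238654305
wheel_handle 0.95 [260.8 285.2] [ 0.5044 -0.0054  0.212 ]
pawl_ball 0.86 [259.3  67. ] [0.4579 0.1663 0.217 ]
pawl_pivot 0.62 [262.9 136.5] [0.4715 0.1183 0.182 ]
bolt_ball 0.85 [121.6 181.2] [0.3816 0.0629 0.231 ]
```

View pics/w3.png

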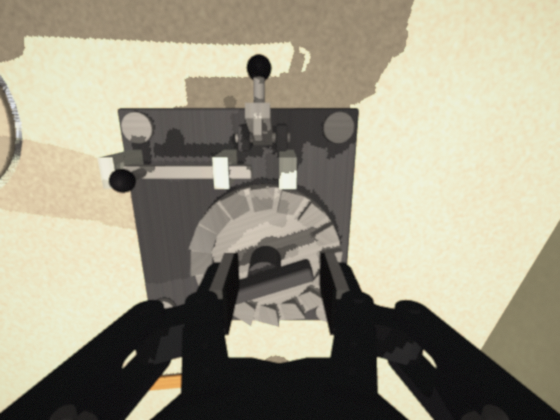

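The pawl rests thrown over, with its ball at (259,68). The two ball positions are 99 mm apart at 16.2° yaw, as they should be, which puts the wheel axis at about (0.506, -0.002). The bar lies at about 33° in the world frame, so I'll turn the jaws across it, to yaw -57°.

Emit:
{"api": "send_rows", "payload": {
  "plan": [
    [[-0.048,0.215,0],[0,0,0.405],0],
    [[-0.048,0.215,0],[0,0,0.405],0],
    [[-0.048,0.215,0],[0,0,0.405],0],
    [[-0.048,0.215,0],[0,0,0.405],0],
    [[-0.048,0.215,0],[0,0,0.405],0],
    [[-0.048,0.215,0],[0,0,0.405],0],
    [[-0.048,0.215,0],[0,0,0.405],0],
    [[-0.048,0.215,0],[0,0,0.405],0],
    [[-0.048,0.215,0],[0,0,0.405],0],
    [[-0.048,0.215,0],[0,0,0.405],0]
  ]
}}

```text
time: 7.95
ee_pos: [0.5059, -0.0006, 0.3031]
tcp_rot: [-180.0, -0.0, -56.9]
wrist_force: [0.6, -1.1, -0.2]
opening: 0.0428
```

```bash
python3 look.py w4
```

```text
t 7.95 pos [ 0.5059 -0.0006  0.3031] rot [-179.99   -0.    -56.94] F [ 0.6 -1.1 -0.2] op 0.042757506107648675
wheel_handle 0.98 [281.7 214.3] [ 0.5048 -0.0035  0.212 ]
pawl_ball 0.85 [ 62.4 150.1] [0.4582 0.1649 0.217 ]
pawl_pivot 0.96 [146.3 162. ] [0.4717 0.1177 0.182 ]
pawl_pivot 0.3 [ 62.2 149.3] [0.4415 0.184  0.182 ]
```

View pics/w4.png

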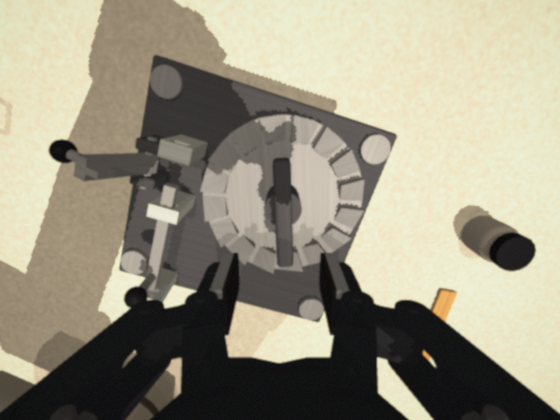

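Emit:
{"api": "send_rows", "payload": {
  "plan": [
    [[0.004,0.007,0.15],[0,0,0],0],
    [[0.004,0.007,0.27],[0,0,0],0],
    [[0.004,0.007,0.323],[0,0,0],0],
    [[0.004,0.007,0.323],[0,0,0],0],
    [[0.004,0.007,0.323],[0,0,0],1],
    [[0.004,0.007,0.323],[0,0,0],1],
    [[0.004,0.007,0.323],[0,0,0],1],
    [[0.004,0.007,0.323],[0,0,0],1],
    [[0.004,0.007,0.323],[0,0,0],1]
  ],
  "force": 50
}}

```text
time: 9.1
ee_pos: [0.5061, -0.0043, 0.2079]
tcp_rot: [-179.9, -0.2, -57.0]
wrist_force: [2.8, -6.3, 1.6]
opening: 0.013
```

Emit:
{"api": "send_rows", "payload": {
  "plan": [
    [[0,0,0],[0,0,-0.03],1],
    [[0,0,0],[0,0,-0.07],1],
    [[0,0,0],[0,0,-0.11],1],
    [[0,0,0],[0,0,-0.15],1],
    [[0,0,0],[0,0,-0.19],1],
    [[0,0,0],[0,0,-0.23],1],
    [[0,0,0],[0,0,-0.27],1],
    [[0,0,0],[0,0,-0.31],1],
    [[0,0,0],[0,0,-0.35],1],
    [[0,0,0],[0,0,-0.39],1]
  ]
}}

```text
time: 10.1
ee_pos: [0.5071, -0.0048, 0.2079]
tcp_rot: [179.7, -0.3, 13.5]
wrist_force: [8.0, -8.9, -0.8]
opening: 0.0123
```

Emit:
{"api": "send_rows", "payload": {
  "plan": [
    [[0.003,0.004,0],[0,0,-0.04],1],
    [[0.003,0.004,0],[0,0,-0.08],1],
    [[0.003,0.004,0],[0,0,-0.12],1],
    [[0.003,0.004,0],[0,0,-0.16],1],
    [[0.003,0.004,0],[0,0,-0.2],1],
    [[0.003,0.004,0],[0,0,-0.24],1],
    [[0.003,0.004,0],[0,0,-0.28],1],
    [[0.003,0.004,0],[0,0,-0.32],1],
    [[0.003,0.004,0],[0,0,-0.36],1],
    [[0.003,0.004,0],[0,0,-0.39],1]
  ]
}}

```text
time: 11.1
ee_pos: [0.508, -0.004, 0.2079]
tcp_rot: [179.7, -0.1, 83.7]
wrist_force: [6.9, 1.5, 0.7]
opening: 0.0125
```

Emit:
{"api": "send_rows", "payload": {
  "plan": [
    [[0,0,0],[0,0,0],0],
    [[0,0,0],[0,0,0],0],
    [[0,0,0],[0,0,0],0],
    [[0,0,-0.15],[0,0,0],0],
    [[0,0,-0.3],[0,0,0],0],
    [[0.545,-0.228,-0.333],[0,0,0.376],0],
    [[0.545,-0.228,-0.333],[0,0,0.376],0],
    [[0.545,-0.228,-0.333],[0,0,0.376],0],
    [[0.545,-0.228,-0.333],[0,0,0.376],0],
    [[0.545,-0.228,-0.333],[0,0,0.376],0]
  ]
}}

```text
time: 12.1
ee_pos: [0.4557, 0.1693, 0.3065]
tcp_rot: [-180.0, -0.1, 44.2]
wrist_force: [1.1, -0.9, -0.1]
opening: 0.043
```

Emit:
{"api": "send_rows", "payload": {
  "plan": [
    [[0,0,0],[0,0,0],0],
    [[0.02,0,0],[0,0,0],0],
    [[0.02,0,0],[0,0,0.01],0],
    [[0,0,0],[0,0,0],0]
  ]
}}

```text
time: 12.5
ee_pos: [0.4577, 0.1655, 0.3055]
tcp_rot: [-180.0, 0.0, 44.5]
wrist_force: [-0.1, 0.1, 0.2]
opening: 0.0429
```

```bash
python3 look.py w5
```

```text
t 12.5 pos [0.4577 0.1655 0.3055] rot [-1.7999e+02  3.0000e-02  4.4500e+01] F [-0.1  0.1  0.2] op 0.0429134321168627
pawl_pivot 0.89 [252.8 244.3] [0.4694 0.1162 0.182 ]
bolt_ball 0.6 [121.5 244. ] [0.382  0.0627 0.231 ]
```

View pics/w5.png

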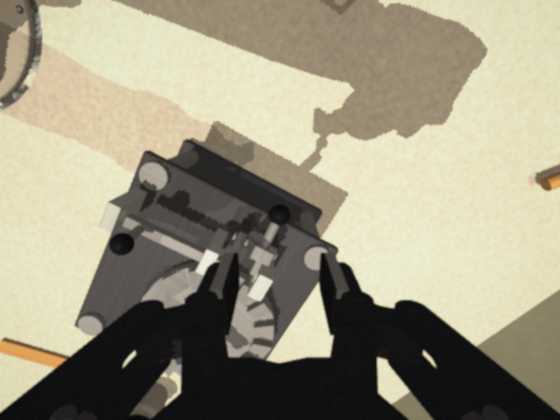

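The pawl still rests over, with its ball at (279,215). The tool yaw stopped 28° short, so I'll finish the turn, then descend and grip the ball.

Emit:
{"api": "send_rows", "payload": {
  "plan": [
    [[0,0,0],[0,0,0.04],0],
    [[0,0,0],[0,0,0.08],0],
    [[0,0,0],[0,0,0.12],0],
    [[0,0,0],[0,0,0.158],0],
    [[0,0,0.15],[0,0,0.158],0],
    [[0,0,0.25],[0,0,0.158],0],
    [[0,0,0.325],[0,0,0.158],0],
    [[0,0,0.325],[0,0,0.158],0],
    [[0,0,0.325],[0,0,0.158],1],
    [[0,0,0.325],[0,0,0.158],1]
  ],
  "force": 20
}}

```text
time: 13.75
ee_pos: [0.4581, 0.1663, 0.2103]
tcp_rot: [-180.0, -0.2, 16.0]
wrist_force: [8.4, -0.6, -1.5]
opening: 0.0162
```

Emit:
{"api": "send_rows", "payload": {
  "plan": [
    [[0,0,0],[0,0,0],1],
    [[0,0,0],[0,0,0],1],
    [[0,0,0],[0,0,0],1]
  ]
}}

```text
time: 14.05
ee_pos: [0.4582, 0.1664, 0.2101]
tcp_rot: [-180.0, -0.2, 16.0]
wrist_force: [5.1, 1.6, 4.2]
opening: 0.0159
```

Emit:
{"api": "send_rows", "payload": {
  "plan": [
    [[0,0.012,-0.014],[0,0,0],1],
    [[0,0.03,-0.033],[0,0,0],1],
    [[0,0.05,-0.05],[0,0,0],1],
    [[0,0.097,-0.074],[0,0,0],1],
    [[0,0.149,-0.086],[0,0,0],1],
    [[0,0.202,-0.084],[0,0,0],1],
    [[0,0.253,-0.068],[0,0,0],1],
    [[0,0.283,-0.05],[0,0,0],1],
    [[0,0.3,-0.036],[0,0,0],1],
    [[0,0.3,-0.036],[0,0,0],1]
  ]
}}

```text
time: 15.05
ee_pos: [0.4832, 0.0786, 0.2206]
tcp_rot: [179.9, -0.2, 15.9]
wrist_force: [6.9, -0.6, 4.3]
opening: 0.016
```

Emit:
{"api": "send_rows", "payload": {
  "plan": [
    [[0,0,0],[0,0,0],0.2],
    [[0,0,0],[0,0,0],0.2],
    [[0,0,0],[0,0,0],0.2],
    [[0,0,-0.14],[0,0,0],0.2],
    [[0,0,-0.283],[0,0,0],0],
    [[0,0,-0.283],[0,0,0],0],
    [[0,0,-0.283],[0,0,0],0]
  ]
}}

```text
time: 15.75
ee_pos: [0.4819, 0.0797, 0.305]
tcp_rot: [180.0, -0.1, 16.0]
wrist_force: [-0.4, 0.1, -0.4]
opening: 0.0425
```

```bash
cat > pawl.py <<'E'
from h import *
import sys
P=np.array([.5065,-.0015]);yw=np.radians(16.2);u=np.array([-np.sin(yw),np.cos(yw)]);xx=np.array([np.cos(yw),np.sin(yw)])
camera("wrist") if len(sys.argv)<2 else cv2.imwrite("pics/%s.png"%sys.argv[1],camera("wrist"))
for q in place_of("pawl_ball","wrist")[:2]:
    for th in(0,.09,.18):
        a=np.radians(145)-th; y,z=.125+.061*np.cos(a),.182+.061*np.sin(a)
        print(round(q["p"],2),"pawl",th,"pred",np.round(proj("wrist",[*(P+y*u),z]),1),"seen",np.round(q["point"],1))
E
python3 pawl.py w6
```

```text
0.75 pawl 0 pred [281.7 225.8] seen [278.4 225.6]
0.75 pawl 0.09 pred [281.7 223.8] seen [278.4 225.6]
0.75 pawl 0.18 pred [281.7 221.2] seen [278.4 225.6]
```

View pics/w6.png

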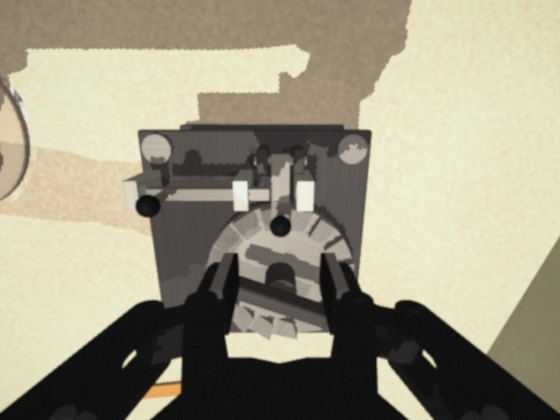

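The pawl is down on the wheel, with its ball at (281,226). It isn't certain that it's in a gap. Next I'll go back to the handle and feel backwards.

Emit:
{"api": "send_rows", "payload": {
  "plan": [
    [[0.007,0.292,0],[0,0,-0.376],0],
    [[0.007,0.292,0],[0,0,-0.376],0],
    [[0.007,0.292,0],[0,0,-0.376],0],
    [[0.007,0.292,0],[0,0,-0.376],0],
    [[0.007,0.292,0],[0,0,-0.376],0],
    [[0.007,0.292,0],[0,0,-0.376],0],
    [[0.007,0.292,0],[0,0,-0.376],0],
    [[0.007,0.292,0],[0,0,-0.376],0],
    [[0.007,0.292,0],[0,0,-0.376],0],
    [[0.007,0.292,0],[0,0,-0.376],0]
  ]
}}

```text
time: 16.85
ee_pos: [0.5075, -0.0041, 0.3034]
tcp_rot: [-179.9, 0.0, 83.4]
wrist_force: [0.5, -0.3, -0.6]
opening: 0.0426
```

Emit:
{"api": "send_rows", "payload": {
  "plan": [
    [[0,0,0.15],[0,0,0],0],
    [[0,0,0.27],[0,0,0],0],
    [[0,0,0.323],[0,0,0],0],
    [[0,0,0.323],[0,0,0],0],
    [[0,0,0.323],[0,0,0],1],
    [[0,0,0.323],[0,0,0],1],
    [[0,0,0.323],[0,0,0],1],
    [[0,0,0.323],[0,0,0],1],
    [[0,0,0.323],[0,0,0],1]
  ],
  "force": 30
}}

```text
time: 17.75
ee_pos: [0.5083, -0.004, 0.2088]
tcp_rot: [179.9, -0.0, 83.6]
wrist_force: [-1.1, 1.1, 5.8]
opening: 0.0132
```

```bash
python3 -c "
from h import *
o=obs();print(np.round(o['torque'],2))"; python3 pawl.py
```

```text
t 17.75 pos [ 0.5083 -0.004   0.2088] rot [ 1.7986e+02 -3.0000e-02  8.3630e+01] F [-1.1  1.1  5.8] op 0.013232410736445557
[0.21 0.17 0.15]
```

Emit:
{"api": "send_rows", "payload": {
  "plan": [
    [[0,0,0],[0,0,-0.008],1],
    [[0,0,0],[0,0,-0.016],1],
    [[0,0,0],[0,0,-0.024],1],
    [[0,0,0],[0,0,-0.024],1]
  ]
}}

```text
time: 18.25
ee_pos: [0.5083, -0.0039, 0.2088]
tcp_rot: [179.9, -0.0, 88.0]
wrist_force: [-1.3, 2.0, 6.8]
opening: 0.0131
```

```bash
cat > tq.py <<'E'
from h import *
o=obs();print("torque",np.round(o['torque'],2),"q6",o["q"][5])
E
python3 tq.py
```

```text
t 18.25 pos [ 0.5083 -0.0039  0.2088] rot [ 1.7986e+02 -4.0000e-02  8.7980e+01] F [-1.3  2.   6.8] op 0.013148081582651957
torque [ 0.38  0.21 -0.09] q6 1.5613041906756706
```

Emit:
{"api": "send_rows", "payload": {
  "plan": [
    [[0,0,0],[0,0,-0.008],1],
    [[0,0,0],[0,0,-0.016],1],
    [[0,0,0],[0,0,-0.024],1],
    [[0,0,0],[0,0,-0.024],1]
  ]
}}

```text
time: 18.65
ee_pos: [0.5084, -0.0038, 0.2089]
tcp_rot: [179.8, -0.0, 92.3]
wrist_force: [-0.5, 3.0, 6.7]
opening: 0.0131
```

```bash
python3 tq.py
```

```text
t 18.65 pos [ 0.5084 -0.0038  0.2089] rot [ 1.7984e+02 -4.0000e-02  9.2250e+01] F [-0.5  3.   6.7] op 0.013117193081375567
torque [ 0.56  0.07 -0.72] q6 -2.7108959627045177
```

Emit:
{"api": "send_rows", "payload": {
  "plan": [
    [[0,0,0],[0,0,-0.006],1],
    [[0,0,0],[0,0,-0.012],1],
    [[0,0,0],[0,0,-0.012],1]
  ]
}}

```text
time: 18.95
ee_pos: [0.5086, -0.0038, 0.2089]
tcp_rot: [179.8, -0.0, 94.4]
wrist_force: [1.6, 3.1, 6.3]
opening: 0.013
```

```bash
python3 tq.py
```

```text
t 18.95 pos [ 0.5086 -0.0038  0.2089] rot [ 1.7981e+02 -4.0000e-02  9.4380e+01] F [1.6 3.1 6.3] op 0.013046488672851096
torque [ 0.66 -0.23 -0.95] q6 -4.8413816240907455
```

Emit:
{"api": "send_rows", "payload": {
  "plan": [
    [[0,0,0],[0,0,-0.006],1],
    [[0,0,0],[0,0,-0.012],1],
    [[0,0,0],[0,0,-0.012],1]
  ]
}}

```text
time: 19.25
ee_pos: [0.5086, -0.0039, 0.209]
tcp_rot: [179.8, -0.0, 96.5]
wrist_force: [1.0, 3.5, 6.8]
opening: 0.0132
```

```bash
python3 tq.py
```

```text
t 19.25 pos [ 0.5086 -0.0039  0.209 ] rot [ 1.7981e+02 -4.0000e-02  9.6500e+01] F [1.  3.5 6.8] op 0.013172350628974911
torque [ 0.68 -0.13 -1.48] q6 -6.96435944282344
```

Torque rose steadily to -1.48 N m against 0.2 for free turning, so the pawl has caught. I'll ease off without turning the wheel forwards, release, and check from above.

Emit:
{"api": "send_rows", "payload": {
  "plan": [
    [[0,0,0],[0,0,0.012],1],
    [[0,0,0],[0,0,0.022],1],
    [[0,0,0],[0,0,0.022],1],
    [[0,0,0],[0,0,0.022],0.1],
    [[0,0,0],[0,0,0.022],0],
    [[0,0,0],[0,0,0.022],0],
    [[0,0,-0.15],[0,0,0.022],0],
    [[0,0,-0.3],[0,0,0.022],0],
    [[0,0,-0.333],[0,0,0.022],0],
    [[0,0,-0.333],[0,0,0.022],0]
  ]
}}

```text
time: 20.25
ee_pos: [0.5084, -0.0042, 0.3089]
tcp_rot: [179.8, 0.0, 92.6]
wrist_force: [0.2, -0.6, -0.7]
opening: 0.0425
```

Emit:
{"api": "send_rows", "payload": {
  "plan": [
    [[0.242,-0.413,0],[0,0,-0.075],0],
    [[0.242,-0.413,0],[0,0,-0.075],0],
    [[0.242,-0.413,0],[0,0,-0.075],0],
    [[0.242,-0.413,0],[0,0,-0.075],0],
    [[0.242,-0.413,0],[0,0,-0.075],0],
    [[0.242,-0.413,0],[0,0,-0.075],0]
  ]
}}

```text
time: 20.85
ee_pos: [0.3811, 0.0625, 0.3061]
tcp_rot: [-179.9, 0.0, 106.1]
wrist_force: [-0.3, -0.7, 0.2]
opening: 0.0428
```

```bash
python3 look.py w7; python3 pawl.py
```

```text
t 20.85 pos [0.3811 0.0625 0.3061] rot [-179.93    0.    106.12] F [-0.3 -0.7  0.2] op 0.04281077058890557
wheel_handle 0.63 [173.9 317.2] [ 0.5095 -0.0034  0.212 ]
pawl_ball 0.68 [251.7 315.5] [0.4835 0.0662 0.217 ]
pawl_pivot 0.79 [301.8 292.4] [0.4687 0.1127 0.182 ]
bolt_ball 0.97 [278.9 220.9] [0.3823 0.0632 0.231 ]
0.84 pawl 0 pred [255.5 318.1] seen [252.8 314.4]
0.84 pawl 0.09 pred [258.8 321.2] seen [252.8 314.4]
0.84 pawl 0.18 pred [262.6 324.2] seen [252.8 314.4]
```

View pics/w7.png

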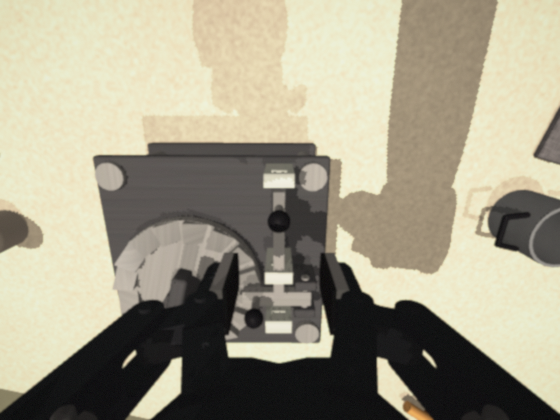

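The pawl ball at (254,318) fits pawl angle 0 best, and the bolt ball at (278,221) sits under the tool. I'll grip the ball and slide the bolt.

Emit:
{"api": "send_rows", "payload": {
  "plan": [
    [[0,0.003,0.15],[0,0,0],0],
    [[0,0.003,0.25],[0,0,0],0],
    [[0,0.003,0.307],[0,0,0],0],
    [[0,0.003,0.307],[0,0,0],0],
    [[0,0.003,0.307],[0,0,0],1],
    [[0,0.003,0.307],[0,0,0],1],
    [[0,0.003,0.307],[0,0,0],1],
    [[0,0.003,0.307],[0,0,0],1],
    [[0,0.003,0.307],[0,0,0],1]
  ],
  "force": 25
}}

```text
time: 22.1
ee_pos: [0.3821, 0.0626, 0.2163]
tcp_rot: [179.9, 0.1, 106.1]
wrist_force: [0.0, -5.5, 6.8]
opening: 0.0159
```

Emit:
{"api": "send_rows", "payload": {
  "plan": [
    [[0,0.015,0],[0,0,0],1],
    [[0,0.03,0],[0,0,0],1],
    [[0,0.045,0],[0,0,0],1],
    [[0,0.06,0],[0,0,0],1],
    [[0,0.075,0],[0,0,0],1],
    [[0,0.09,0],[0,0,0],1],
    [[0,0.105,0],[0,0,0],1],
    [[0,0.105,0],[0,0,0],1]
  ]
}}

```text
time: 22.9
ee_pos: [0.4129, 0.0714, 0.2163]
tcp_rot: [179.9, 0.1, 106.1]
wrist_force: [2.7, -4.3, 5.0]
opening: 0.0159
```

Emit:
{"api": "send_rows", "payload": {
  "plan": [
    [[0,0.007,0],[0,0,0],1],
    [[0,0.013,0],[0,0,0],1],
    [[0,0.02,0],[0,0,0],1],
    [[0,0.02,0],[0,0,0],1]
  ]
}}

```text
time: 23.3
ee_pos: [0.4167, 0.0725, 0.2163]
tcp_rot: [-179.9, 0.1, 106.1]
wrist_force: [-8.8, -8.5, 10.3]
opening: 0.0158
```

Emit:
{"api": "send_rows", "payload": {
  "plan": [
    [[0,0.005,0],[0,0,0],1],
    [[0,0.01,0],[0,0,0],1],
    [[0,0.01,0],[0,0,0],1]
  ]
}}

```text
time: 23.6
ee_pos: [0.4169, 0.0726, 0.2161]
tcp_rot: [-179.6, 0.1, 106.1]
wrist_force: [-23.0, -12.3, 15.7]
opening: 0.0158
```

Emit:
{"api": "send_rows", "payload": {
  "plan": [
    [[0,-0.01,0],[0,0,0],1],
    [[0,-0.01,0],[0,0,0],0],
    [[0,-0.01,0],[0,0,0],0],
    [[0,-0.01,0],[0,0,0],0],
    [[0,-0.01,-0.12],[0,0,0],0],
    [[0,-0.01,-0.28],[0,0,0],0],
    [[0,-0.2,-0.45],[0,0,0],0],
    [[0,-0.25,-0.45],[0,0,0],0],
    [[0,-0.25,-0.45],[0,0,0],0],
    [[0,-0.25,-0.45],[0,0,0],0]
  ]
}}

```text
time: 24.6
ee_pos: [0.3485, 0.0534, 0.3505]
tcp_rot: [179.9, -0.0, 106.1]
wrist_force: [0.4, 0.5, -0.6]
opening: 0.0428
```

```bash
cat >> look.py <<'E'
k=np.array(proj("wrist",[.45,.06,.2])); 
M=cv2.getRotationMatrix2D((float(k[0]),float(k[1])),0,2.2); M[:,2]+=np.array([390,290])-k
cv2.imwrite(f"pics/{sys.argv[1]}c.png",cv2.warpAffine(im,M,(780,580),flags=cv2.INTER_CUBIC))
P=np.array([.5065,-.0015]);u=np.array([-.279,.960]);x=np.array([.960,.279])
for s in(0,.036,.040): print("bolt",s,np.round(proj("wrist",[*(P+.098*u+(s-.105)*x),.231]),1))
E
python3 look.py w8; python3 pawl.py
```

```text
t 24.6 pos [0.3485 0.0534 0.3505] rot [179.89  -0.   106.13] F [ 0.4  0.5 -0.6] op 0.04279948769857233
wheel_handle 0.65 [187.6 312.6] [ 0.504  -0.0065  0.212 ]
pawl_ball 0.57 [255.9 315.2] [0.4821 0.0666 0.217 ]
pawl_pivot 0.86 [299.5 300.3] [0.4732 0.1161 0.182 ]
bolt_ball 0.6 [277.8 268.6] [0.4129 0.0715 0.231 ]
bolt_ball 0.6 [254.7 316.3] [0.473  0.0639 0.231 ]
bolt 0 [279.6 235.1]
bolt 0.036 [279.6 269.1]
bolt 0.04 [279.6 272.7]
0.69 pawl 0 pred [258.7 318.6] seen [257.2 315.9]
0.69 pawl 0.09 pred [261.5 321.2] seen [257.2 315.9]
0.69 pawl 0.18 pred [264.8 323.7] seen [257.2 315.9]
```

View pics/w8c.png

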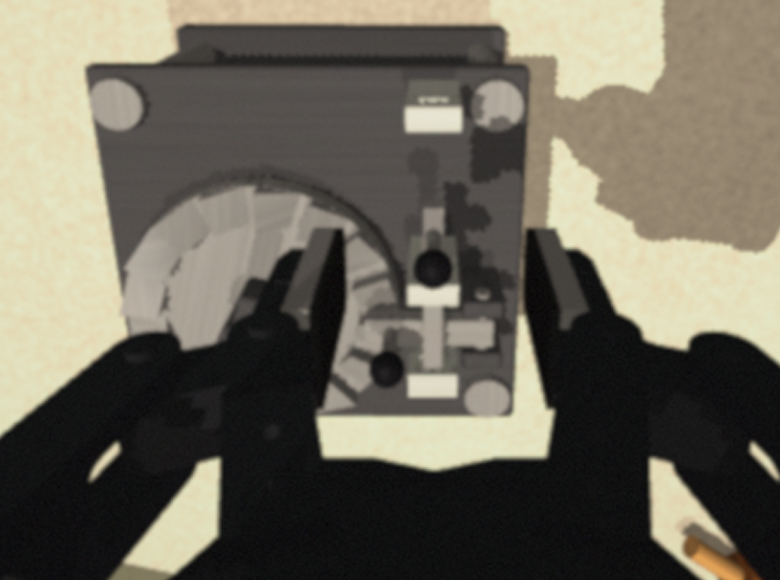

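The bolt rod now lies across the pawl's bar and reaches the keeper at (432,372), and the bolt ball is at (433,268). I'll measure its travel against the guides, which stand at x -40 and -121 mm.

```bash
python3 - <<'E'
from h import *
k=np.array(proj("wrist",[.45,.06,.2])); P=np.array([.5065,-.0015]);u=np.array([-.279,.960]);x=np.array([.960,.279])
for n,c,z in(("ball",(433,268),.231),("guide-40 top lo",(432,306),.204),("guide-40 top hi",(432,284),.204),("guide-121 lo",(433,132),.204),("guide-121 hi",(433,107),.204),("keeper lo",(432,397),.204),("keeper hi",(432,375),.204),("rod end",(432,368),.198),("pawl ball",(387,369),.217)):
    w=atz("wrist",k+(np.array(c)-[390,290])/2.2,z)[:2]-P; print(n,"press x %.4f y %.4f"%(w@x,w@u))
E
```

```text
ball press x -0.0671 y 0.0967
guide-40 top lo press x -0.0303 y 0.0961
guide-40 top hi press x -0.0429 y 0.0961
guide-121 lo press x -0.1224 y 0.0967
guide-121 hi press x -0.1344 y 0.0967
keeper lo press x 0.0250 y 0.0960
keeper hi press x 0.0111 y 0.0960
rod end press x 0.0114 y 0.0960
pawl ball press x -0.0027 y 0.0737
```

```bash
python3 -c "
from h import *
obs(); print(bot.job_done())"
```

```text
t 24.95 pos [0.3486 0.0534 0.3494] rot [-1.7991e+02 -1.0000e-02  1.0615e+02] F [-0.   1.4  0.1] op 0.04333754017688921
the job is handed in; nothing more can be done
None
```

The job is done and handed in at about 25 s of the 70 s allowed; no verdict comes back.

**What I did**
- **Pawl over:** I threw it right over, and the wrist picture showed it resting against its stop.
- **Wheel:** I wound it backwards by about 141°.
- **Pawl down:** I swung it onto the wheel, then felt the wheel on backwards until it caught. Torque climbed to 1.5 N m against about 0.2 for free turning.
- **Bolt:** I slid it about 36 mm over the pawl until it stopped hard, at 25 N or so.

**Last checks**
- The pawl ball's position fits pawl angle 0 best, though it was a few pixels off the prediction.
- The bolt rod lies across the pawl's bar and reaches the keeper.
- The bolt ball measured x -67 mm raw. Corrected by the 2.7 mm error seen on the pawl ball, it is about -64 mm, where -65 is fully home.
- The gripper stood clear of everything.

**What disagreed**
- The guide blocks measured 3 to 7 mm from their given x positions, probably because I picked side faces rather than their tops. I did not use them.
- The network's own bolt reading implied only about 32 mm of travel. I trusted the hard stop and the tool's measured travel instead.
- I did not take a final picture of the pot, rib and jar; the arm never went near them.

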